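# Shut the rinse-aid doser and open its push-and-turn canister

### The arm

A 7-joint arm with a two-finger parallel gripper is mounted at the origin on the work surface. World frame = base frame: x ahead of the robot, y to its left, z up, the work surface at z = 0. Lengths are in m, angles in rad, forces in N, time in s.
With the tool pointing down it reaches from about 0.35 to 0.9 m from the base axis. Payload 8.1 kg.
Tool frame: the origin (TCP) lies at the very end of the fingers, on their centre line; the grasp point (between the pads) lies arm.hold_point_z behind it (arm.hold_point_z is the distance from the TCP to the grasp point, in m); z points along the fingers, y is the line along which they close (so a half turn about z gives the same grasp; the last joint's range is limited). The gripper opens to 92 mm and grips with 3 to 60 N. Pads are 19 mm wide; open, the fingers measure 130 mm over their backs; the gripper's body (75 mm by 190 mm) begins 47 mm behind the grasp point.
Start: joints at [-1.36, 0.434, 0.025, 1.573, -0.012, 1.134, -0.075], TCP at [0.193, 0.594, 0.227] pointing down, gripper open.
Joint ranges: [-2.62, 2.62], [-0.44, 2.09], [-1.27, 1.32], [0.08, 2.57], [-1.32, 4.46], [0.12, 2], [-2.74, 2.74]. Speed limits (rad/s): [2.22, 2.22, 3.01, 3.01, 3.14, 3.14, 3.14].

### API

Orientations are given as a rotation vector (axis times angle).
In Python, from cell import arm, vision, job, cut_out gives the robot as it stands. The module is installed in compiled form; this text tells all that it offers.
- The arm moves only by the tool play_rows, never from a script. Its argument "increments" is text: rows parted by semicolons, each of 5 numbers parted by spaces: the shift along the tool's x, y, z in cm, then the turn about the tool's z in degrees, then the opening, from -1 (shut) to 1 (fully open), so that 0 is half open. A call has 1 to 5 rows; each row shifts and turns the commanded pose from where the row before left it, along the tool's axes as they then stand; what a row does not reach is not made up. A row lasts 1/12 s, in which the tool goes at most 41.7 mm and 7.16 degrees, less where a joint would pass 70% of its speed; a pose out of reach is approached as far as the arm can. A call is refused whole if a number of a shift passes 4.17 or a number of a turn 7.16, either way. A call with a gripper value outside its range is refused whole. The fingers move at their own pace and stop on an object; "grip_force" is the grip in N (left out, the last holds). Time passes only in rows, so rows that do not move let the fingers close. It gives the time, the measured TCP pose, the force, the opening and the grip force at its end, in the units of the state.
- arm.observe(): the state, without advancing time (a new reading comes with each control period).
- vision.get_image(name): name is "scene" or "side" or "wrist"; returns a dict with "frame" (480x640x3 uint8, red, green, blue), "z_map" (480x640 float32, m along the optical axis (not along the pixel's ray), 0 where there is no reading), "mtx" (3x3 intrinsics, pixels), "distortion" ([k1, k2, p1, p2, k3] as OpenCV has them; the pictures are not rectified), "cam_to_world" (4x4, takes a point from camera to world coordinates). Camera axes: x right, y up, looking along -z (the intrinsics and any distortion apply to the point x, -y, -z); pixel columns grow to the right and rows downward; lengths in m; the calibration is good to about 2 mm. A picture is of the moment at which its call begins.
- job.sign_off(): hands the job in; it is judged then, once.
Trained networks look in a picture, given as the dict that the camera call returned (one of the last four; its "shot" number tells which), for a name from the list of things; names that differ only in an ending like _2 or _b are one class to them, and where a whole thing is asked for, a point or a joint stands for the part that bears it (a point fixed in the world has none). Each returns a list of dicts, best first, with "confidence" (0 to 1); they miss things now and then, are a little off and sometimes report something else, mostly with a low value. They report only what shows in the picture. A call takes as long as a camera call. They do not tell look-alikes from the thing itself.
- cut_out(query, picture): "mask" (480x640 bool, what is visible of it) and "point" ([row, column] in pixels, amid what is visible of it).
The state is a dict: "clock": time; "joints": joint angles; "dq": joint speeds; "joint_efforts": joint torques, N m; "position": TCP position; "ee_rot": TCP orientation; "force": force on the tool from outside, world axes, zero at the start; "ft_torque": the same for the moment, N m; "width": opening from 0.0 (shut) to 1.0 (fully open); "gripper_force": force on a finger pad.
Only numpy, scipy, OpenCV 4.12 (cv2) and the standard library are available. Lean on these libraries where they do the work, as an engineer would, in place of code of your own. Each camera call takes 0.05 s, during which the arm holds its last target. There are 200 camera calls.

### The job

The rinse-aid canister leaning in its steel cradle is to be topped up. First roll the thumbwheel on the grey doser towards its rear until it is fully shut against its stop, then press the canister's child-resistant cap down hard and turn it anticlockwise until it comes free and springs out; leave it on the neck and let go. Don't knock over or push about the crockery and other things on the table.

Things in the scene. Friction and masses are not known exactly. Their poses are not given: they have to be found in the camera images.
- canister: White canister (95 x 120 x 138 mm), fixed in a steel cradle, leaning 30 degrees to its front, cap at its upper end. Origin on the table, z up; front is -x, facing the robot within 0.3 rad yaw. Cap axis: (-sin 30, 0, cos 30) in this frame. When shut the cap's bar lies left-right (along y). Cradle foot: x -30 to 150 mm, y -70 to 70 mm.
- cap_face (a point): Centre of the upper face of the white push-and-turn cap, about 202 mm above the table; moves and turns with the cap; z points out along the cap's axis. Cap: disc 72 mm in diameter, 30 mm thick, ribbed edge; a straight grip bar stands up from the middle of this face: 22 mm wide (along x), 64 mm long (along y), 28 mm high. Fingertips can stand on the face on both sides of the bar.
- cap (a joint): Turn of the cap, rad: 0 shut (start), grows anticlockwise seen looking onto the cap (positive about cap_face z), stop at 1.45. Locked at 0 unless pressed in 4 mm or more. Held pressed it must be turned past about 1.2 (70 degrees); then it comes free, springs out and cannot turn back. Turned less, it stays on under its spring. Turning friction about 0.1 N m.
- cap_lift (a joint): Position of the cap along its axis, m: 0 shut, negative pressed in (bottoms at -0.008), about +0.008 when free and sprung out. The spring takes about 8.5 N to start, 13 N at 4 mm, 17 N at the bottom. Press on the face beside the bar with the fingertips, or through a firm grip of the bar.
- doser: Grey metal dosing unit fixed on the table, housing 130 x 100 mm, 88 mm high; a black ribbed thumbwheel shows through its flat top. Origin on the table under the wheel, z up; front (steel plate) is -x, facing the robot within 0.3 rad yaw; +x is its rear, with two brass stubs 22 mm long.
- wheel_top (a point): Topmost point of the thumbwheel, 104 mm above the table, fixed to the housing (axes of doser). Wheel 68 mm in diameter, 24 mm wide, axle level along y, 34 mm below this point; only its top 16 mm stands out, so it is rolled by a fingertip pressed on top (4 to 8 N is enough) and drawn along x, in several strokes if needed.
- wheel (a joint): Turn of the thumbwheel, rad: 0 shut (end stop), 1.6 full open; starts 0.5 to 0.95. Shuts as its top moves to the rear (+x of doser), 34 mm of rim travel per rad. Light friction (about 1 N at the rim); stays where left. A white stripe across the rim is at the top, between two white marks beside the slot, when shut, and lies towards the front when open.
- tumbler_a: clear plastic tumbler standing upside down, 74 mm in diameter at the table, 100 mm tall, between the two task units; loose, leave it alone. Origin: centre of its foot.
- tumbler_b: the same tumbler, near the robot on the left; loose, leave it alone. Origin: centre of its foot.
- tumbler_c: the same tumbler, on the far left; loose, leave it alone. Origin: centre of its foot.
- mug: white mug, 80 mm in diameter, 90 mm tall, near the robot on the right; loose, leave it alone. Origin: centre of its foot.
- bowl: white bowl, 140 mm in diameter, 55 mm tall, on the right; loose, leave it alone. Origin: centre of its foot.
- spray: clear bottle with black top, 64 mm in diameter, 170 mm tall, standing behind the task units; loose, leave it alone. Origin: centre of its foot.
- brush: dish brush 200 mm long lying on the left; loose, leave it alone. Origin: middle of its length, on the table.
There are look-alikes about, which are no part of the job. Leave any blue or turquoise look-alike of the doser alone. Leave any purple look-alike of the canister alone.

How it is judged:
On the way, in this order (a step that is already met when the one before it is completed fails the run):
1. the thumbwheel is shut while the cap is still locked (value of joint wheel below 0.12 rad and value of joint cap below 0.3 rad), for 0.2 s.
2. the cap is turned free and sprung out (value of joint cap above 1.1 rad and value of joint cap_lift above 0.005 m), for 0.2 s.
At the end, for the whole second after the job is handed in: The thumbwheel is within 0.12 rad of its shut stop; the cap is turned more than 1.1 rad and stands sprung out by more than 5 mm (all of step 2 and value of joint wheel below 0.12 rad); the robot touches nothing.
It fails at once if a loose thing on the table is pushed more than 40 mm (distance of any of tumbler_a, tumbler_b, tumbler_c, mug, bowl, spray, brush from where it was at the start of the episode above 0.04 m).
It fails at once if a tumbler, the mug, the bowl or the bottle is tipped over (angle between any of tumbler_a, tumbler_b, tumbler_c, mug, bowl, spray's own z axis and vertical above 0.5 rad).
It also fails if it takes over 58 s, if anything falls off the work surface, if the arm or the gripper's body presses on something with over 40 N, if the wrist force passes 120 N, or if a joint passes its speed limit or range.

## Working session

There is one attempt and no reset: what is moved stays moved. The work goes in short steps, Python scripts to look and compute and a tool call to move; the robot and the scene stay as the last step left them, time stands still between calls to the robot, and variables do not carry over. Pictures are saved under pics/ and viewed, at most 10 in all, crops included, and the job is handed in when it is done.

Besides the shell and the picture viewer there is one more tool, called after "Emit:" in YAML: its name, and indented under it one key for each argument. play_rows: Moves the arm, as the interface text tells. Its arguments: {"type":"object","properties":{"increments":{"type":"string"},"grip_force":{"type":"number"}},"required":["increments"]}

```bash
mkdir -p pics; cat > h.py <<'E'
import numpy as np, cv2
from cell import arm, vision, job, cut_out
from scipy.spatial.transform import Rotation as R
def pts(im, mask):
    r,c=np.nonzero(mask&(im["z_map"]>0)); z=im["z_map"][r,c]
    u=cv2.undistortPoints(np.stack([c,r],1).astype(np.float64).reshape(-1,1,2),im["mtx"],np.array(im["distortion"],float)).reshape(-1,2)
    p=np.stack([u[:,0]*z,-u[:,1]*z,-z,np.ones_like(z)],1)
    return (p@np.array(im["cam_to_world"]).T)[:,:3],r,c
def save(n,f): cv2.imwrite("pics/"+n,cv2.cvtColor(f,cv2.COLOR_RGB2BGR))
E
python3 - <<'E'
from h import *
s=arm.observe(); print({k:np.round(v,3) for k,v in s.items()}, arm.hold_point_z)
a=vision.get_image("scene"); b=vision.get_image("side")
for n,im in(("scene",a),("side",b)):
    save(n+".png",im["frame"])
    for q in ["canister","doser","cap_face","wheel","tumbler_a","mug","bowl","spray","brush"]:
        for d in cut_out(q,im)[:4]:
            p,_,_=pts(im,d["mask"])
            print(n,q,round(d["confidence"],2),np.round(d["point"]),np.round(np.median(p,0),3) if len(p) else None, len(p), np.round(im["frame"][d["mask"]].mean(0)))
E
```

```text
{'clock': np.float64(0.0), 'joints': array([-1.36 ,  0.435,  0.025,  1.574, -0.012,  1.134, -0.075]), 'dq': array([ 0.   ,  0.001, -0.003,  0.001, -0.001,  0.   , -0.   ]), 'joint_efforts': array([-1.0000e-03, -6.6784e+01,  9.8400e-01, -3.1446e+01, -6.1000e-02,
        4.2000e-02,  0.0000e+00]), 'position': array([0.193, 0.594, 0.226]), 'ee_rot': array([-4.910e-01, -3.103e+00,  2.000e-03]), 'force': array([ 0.576,  0.455, -0.029]), 'ft_torque': array([-0.033,  0.003, -0.004]), 'gripper_force': np.float64(0.0), 'width': np.float64(1.0)} 0.0188
scene canister 0.88 [223. 194.] [ 0.771 -0.286  0.112] 3392 [58. 31. 70.]
scene canister 0.81 [192. 272.] [ 0.533 -0.22   0.112] 3416 [91. 89. 87.]
scene canister 0.21 [297. 368.] [0.536 0.231 0.099] 163 [38. 37. 38.]
scene doser 0.97 [238. 382.] [0.352 0.106 0.085] 1757 [44. 60. 98.]
scene doser 0.86 [304. 364.] [0.548 0.241 0.086] 2146 [82. 81. 79.]
scene doser 0.75 [382. 345.] [0.735 0.368 0.086] 2478 [ 46. 101. 100.]
scene cap_face 0.75 [191. 202.] [ 0.71  -0.3    0.212] 528 [58. 28. 73.]
scene cap_face 0.56 [164. 281.] [ 0.463 -0.237  0.212
[... 1791 characters left out ...]
212. 252.] [0.329 0.237 0.067] 676 [125. 124. 120.]
side tumbler_a 0.81 [259. 314.] [ 0.507 -0.02   0.077] 725 [137. 135. 132.]
side tumbler_a 0.25 [325. 328.] [ 0.506 -0.283  0.118] 4006 [137. 134. 128.]
side mug 0.9 [350. 257.] [ 0.309 -0.284  0.049] 1214 [110. 104.  97.]
side bowl 0.66 [421. 367.] [ 0.567 -0.519  0.024] 2399 [174. 166. 157.]
side bowl 0.55 [181. 271.] [0.407 0.429 0.019] 310 [139. 129. 116.]
side spray 0.73 [245. 396.] [ 0.76  -0.007  0.093] 793 [112. 110. 103.]
side spray 0.16 [347. 257.] [ 0.309 -0.277  0.05 ] 1180 [111. 105.  98.]
side brush 0.81 [179. 270.] [0.403 0.435 0.018] 352 [139. 128. 116.]
side brush 0.23 [298. 312.] [ 0.459 -0.262  0.213] 732 [161. 160. 153.]
```

```bash
python3 - <<'E'
from h import *
a=vision.get_image("scene"); b=vision.get_image("side")
def crop(im,r,c,h,w,s): return cv2.resize(im["frame"][r:r+h,c:c+w],None,fx=s,fy=s,interpolation=cv2.INTER_CUBIC)
L=np.vstack([crop(a,270,310,100,130,3),crop(b,170,260,100,130,3)]); Rr=np.vstack([crop(a,130,230,100,130,3),crop(b,270,260,100,130,3)])
save("crops.png",np.hstack([L,Rr]))
allp=[];alld=[]
for n,im in(("scene",a),("side",b)):
    ds=[d for d in cut_out("doser",im) if abs(d["point"][1]-(368 if n=="scene" else 311))<12 and abs(d["point"][0]-(304 if n=="scene" else 208))<15]
    p,r,c=pts(im,ds[0]["mask"]); t=p[abs(p[:,2]-.088)<.004]
    print(n,"housing top rect",cv2.minAreaRect((t[:,:2]*1000).astype(np.float32)),len(t))
    w=p[p[:,2]>.096]; print(" wheel",w[:,:2].mean(0),w[:,:2].min(0),w[:,:2].max(0),w[:,2].max(), cv2.minAreaRect((w[:,:2]*1000).astype(np.float32)))
    alld.append(t); 
    ds=[d for d in cut_out("canister",im) if abs(d["point"][1]-(272 if n=="scene" else 329))<20]
    p,r,c=pts(im,ds[0]["mask"]); allp.append(p)
    print(" can",p.min(0),p.max(0),len(p))
t=np.vstack(alld); print("both",cv2.minAreaRect((t[:,:2]*1000).astype(np.float32)))
np.save("can.npy",np.vstack(allp)); np.save("dos.npy",t)
E
```

```text
scene housing top rect ((532.6648559570312, 230.69163513183594), (128.3900604248047, 99.3359375), 12.125624656677246) 1108
 wheel [0.53377895 0.23134996] [0.50753962 0.21508334] [0.58009247 0.28495658] 0.10884643948621697 ((546.5294189453125, 251.00201416015625), (94.62200927734375, 44.096893310546875), 53.045562744140625)
 can [ 0.33037879 -0.44921084 -0.00521761] [ 0.62166954 -0.16436119  0.23639621] 3394
side housing top rect ((533.2485961914062, 227.7324981689453), (130.18914794921875, 102.86199951171875), 12.276935577392578) 510
 wheel [0.53434351 0.22512057] [0.48284101 0.18681971] [0.59911625 0.25881646] 0.11204515793803305 ((540.3797607421875, 224.08218383789062), (115.11551666259766, 71.64510345458984), 1.9385160207748413)
 can [ 0.4269285  -0.32304639 -0.00399474] [ 0.62407431 -0.06408887  0.23575033] 4057
both ((533.1096801757812, 228.30465698242188), (130.1821746826172, 104.19022369384766), 12.125624656677246)
```

View pics/scene.png

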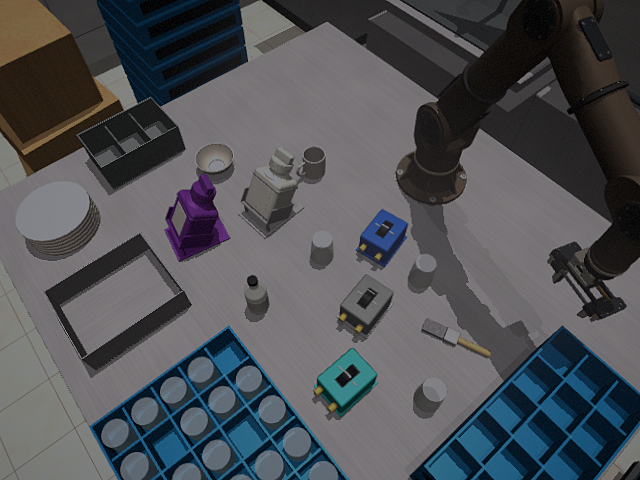

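View pics/crops.png

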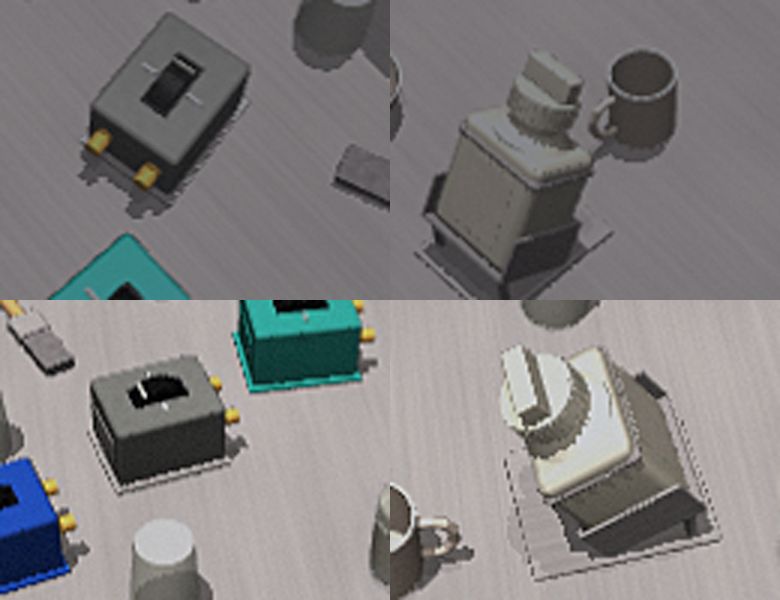

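The dosers are blue at (382,238), grey at (364,304) and turquoise at (345,382); the grey one is meant, and the crop confirms it, with its stripe towards the front. The canisters are purple at (194,223) and white at (272,192); the white one is meant, and its bar shows clearly in the crop.

I'll fit the cap pose while moving the arm over.

```bash
cat > fit.py <<'E'
from h import *
from scipy.optimize import least_squares
T=R.from_euler('y',-30,degrees=True)   # cap frame in canister frame
def sdf(q):
    bx=np.abs(q-[0,0,.014])-[.011,.032,.014]
    b=np.linalg.norm(np.maximum(bx,0),axis=1)+np.minimum(bx.max(1),0)
    d=np.stack([np.hypot(q[:,0],q[:,1])-.036,np.abs(q[:,2]+.015)-.015],1)
    c=np.linalg.norm(np.maximum(d,0),axis=1)+np.minimum(d.max(1),0)
    return np.minimum(b,c)
def fit(p,x0):
    f=lambda v: sdf((R.from_euler('z',v[3])*T).inv().apply(p-v[:3]))
    return least_squares(f,x0,loss='soft_l1',f_scale=.002,x_scale=[.01,.01,.01,.1])
if __name__=="__main__":
    P=np.load("can.npy")
    for it,sel in(("scene",slice(0,3394)),("side",slice(3394,None)),("both",slice(None))):
        v=np.array([.465,-.25,.202,.1])
        for k in range(4):
            p=P[sel]; q=(R.from_euler('z',v[3])*T).inv().apply(p-v[:3])
            m=(q[:,2]>-.015)&(np.hypot(q[:,0],q[:,1])<.045)&(q[:,2]<.035); r=fit(p[m],v); v=r.x
        print(it,np.round(v,4),m.sum(),np.median(np.abs(sdf((R.from_euler('z',v[3])*T).inv().apply(p[m]-v[:3])))))
E
python3 fit.py
```

```text
scene [ 0.4548 -0.2501  0.2021  0.0847] 391 0.0012457852702471017
side [ 0.4573 -0.2499  0.204   0.072 ] 631 0.0009626343708771731
both [ 0.4562 -0.2503  0.2032  0.085 ] 1017 0.0012246361224454768
```

Emit:
play_rows:
  increments: "-3.7 -2 0 0 -1;-3.7 -2 0 0 -1;-3.7 -2 0 0 -1;-3.7 -2 0 0 -1;-3.7 -2 0 0 -1"
  grip_force: 10

```text
clock: 1.72
position: [0.3377, 0.4421, 0.2269]
ee_rot: [0.49, 3.103, 0.001]
force: [1.6, 0.4, 0.4]
width: 0.685
gripper_force: 0.0
```

Emit:
play_rows:
  increments: "-3.7 -2 0 0 -1;-3.7 -2 0 0 -1;-3.7 -2 0 0 -1;-3.7 -2 0 0 -1;-3.7 -2 0 0 -1"

```text
clock: 2.13
position: [0.4816, 0.2912, 0.2271]
ee_rot: [0.491, 3.103, 0.001]
force: [-0.4, 0.8, 0.1]
width: 0.32
gripper_force: 0.0
```

Emit:
play_rows:
  increments: "0 0 0 7 -1;0 0 0 7 -1;0 0 0 7 -1;0 0 0 7 -1;0 0 0 7 -1"

```text
clock: 2.55
position: [0.4805, 0.2927, 0.2268]
ee_rot: [-1.41, -2.807, -0.0]
force: [0.9, 0.4, 0.3]
width: 0.009
gripper_force: 0.0
```

Emit:
play_rows:
  increments: "0 0 0 7 -1;0 0 0 7 -1;0 0 0 7 -1;0 0 0 4 -1;0 0 0 0 -1"

```text
clock: 2.97
position: [0.4804, 0.293, 0.2268]
ee_rot: [1.98, 2.439, 0.0]
force: [-0.0, 0.2, 0.2]
width: 0.007
gripper_force: 0.0
```

Emit:
play_rows:
  increments: "-3.7 1.1 0 0 -1;-3.6 1.2 0 0.2 -1;0 0 4 0 -1;0 0 4 0 -1;0 0 3 0 -1"

```text
clock: 3.38
position: [0.5179, 0.2253, 0.1148]
ee_rot: [-1.979, -2.44, 0.0]
force: [-0.5, 0.6, -1.8]
width: 0.008
gripper_force: 0.0
```

Emit:
play_rows:
  increments: "0 0 0.4 0 -1;0 0 0 0 -1;0 0 0 0 -1"

```text
clock: 3.63
position: [0.519, 0.2266, 0.1141]
ee_rot: [1.979, 2.439, 0.002]
force: [0.8, -0.1, 0.7]
width: 0.006
gripper_force: 0.0
```

```bash
python3 - <<'E'
from h import *
b=vision.get_image("side"); s=arm.observe(); print(s["position"],s["force"])
save("w1.png",cv2.resize(b["frame"][130:250,240:380],None,fx=4,fy=4,interpolation=cv2.INTER_CUBIC))
E
```

```text
[0.51944806 0.22686445 0.1147073 ] [0.55312806 0.06745647 0.60615838]
```

View pics/w1.png

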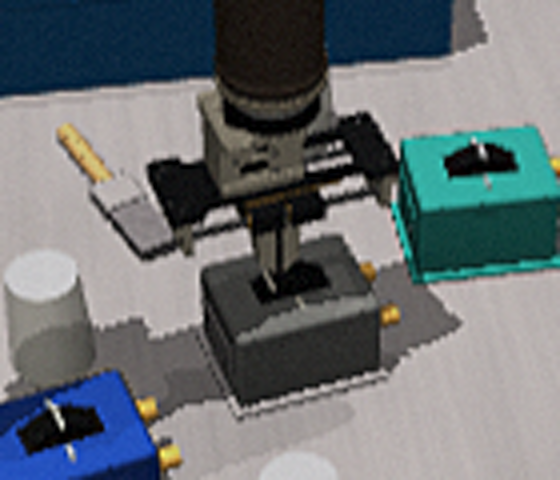

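The picture shows the closed fingers (crop ~275,270) just over the front part of the grey doser's wheel. Pressing down gently.

Emit:
play_rows:
  increments: "0 0 0.4 0 -1;0 0 0 0 -1;0 0 0 0 -1"

```text
clock: 3.93
position: [0.5185, 0.2266, 0.1097]
ee_rot: [1.98, 2.438, 0.002]
force: [-1.0, 0.4, 0.4]
width: 0.006
gripper_force: 0.0
```

Emit:
play_rows:
  increments: "0 0 0.2 0 -1;0 0 0 0 -1;0 0 0 0 -1"

```text
clock: 4.18
position: [0.5181, 0.2263, 0.1068]
ee_rot: [-1.981, -2.438, -0.0]
force: [-0.0, 0.2, -1.3]
width: 0.009
gripper_force: 0.0
```

Emit:
play_rows:
  increments: "0 0 0.2 0 -1;0 0 0 0 -1;0 0 0 0 -1"

```text
clock: 4.43
position: [0.518, 0.2262, 0.1046]
ee_rot: [-1.981, -2.438, 0.0]
force: [-0.1, -0.1, 0.2]
width: 0.006
gripper_force: 0.0
```

Emit:
play_rows:
  increments: "0 0 0.1 0 -1;0 0 0 0 -1;0 0 0 0 -1"

```text
clock: 4.68
position: [0.5181, 0.2262, 0.1037]
ee_rot: [-1.981, -2.438, 0.0]
force: [-0.3, 0.4, 0.2]
width: 0.002
gripper_force: 0.0
```

Emit:
play_rows:
  increments: "0 0 0.1 0 -1;0 0 0 0 -1;0 0 0 0 -1"

```text
clock: 4.93
position: [0.5182, 0.2263, 0.1029]
ee_rot: [1.981, 2.438, 0.0]
force: [-1.0, -0.3, 0.5]
width: 0.009
gripper_force: 1.0
```

Emit:
play_rows:
  increments: "0 0 0.1 0 -1;0 0 0 0 -1;0 0 0 0 -1"

```text
clock: 5.18
position: [0.5183, 0.2264, 0.1025]
ee_rot: [-1.981, -2.438, -0.001]
force: [-2.3, -1.4, 11.0]
width: 0.005
gripper_force: 5.4
```

Emit:
play_rows:
  increments: "0 0 0.1 0 -1;0 0 0 0 -1;0 0 0 0 -1"

```text
clock: 5.43
position: [0.5184, 0.2264, 0.1023]
ee_rot: [-1.981, -2.438, -0.002]
force: [-6.5, -1.4, 19.3]
width: 0.007
gripper_force: 10.0
```

Emit:
play_rows:
  increments: "0 0.3 -0.1 0 -1;0 0.3 0 0 -1;0 0.3 0 0 -1;0 0 0 0 -1"

```text
clock: 5.77
position: [0.5295, 0.2287, 0.1041]
ee_rot: [1.98, 2.436, 0.008]
force: [-0.9, -0.8, 19.6]
width: 0.003
gripper_force: 9.7
```

Emit:
play_rows:
  increments: "0 0.4 -0.1 0 -1;0 0.4 0 0 -1;0 0.4 0 0 -1;0 0.4 0 0 -1;0 0 0 0 -1"

```text
clock: 6.18
position: [0.5433, 0.2316, 0.1029]
ee_rot: [1.981, 2.438, 0.001]
force: [1.4, 0.6, 2.4]
width: 0.007
gripper_force: 1.4
```

```bash
python3 - <<'E'
from h import *
s=arm.observe(); print(s["position"],s["force"])
b=vision.get_image("side")
save("w2.png",cv2.resize(b["frame"][160:240,260:370],None,fx=6,fy=6,interpolation=cv2.INTER_CUBIC))
E
```

```text
[0.54327576 0.23157796 0.10292379] [1.4449514  0.62213709 2.37935374]
```

View pics/w2.png

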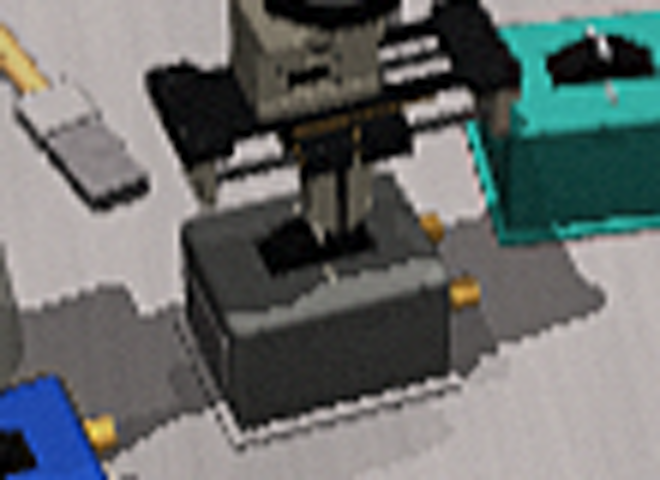

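Emit:
play_rows:
  increments: "0 0.2 0.1 0 -1;0 0.4 0.05 0 -1;0 0.4 0.05 0 -1;0 0 0 0 -1"

```text
clock: 6.57
position: [0.5527, 0.2334, 0.1004]
ee_rot: [1.981, 2.438, -0.0]
force: [0.7, 0.2, -0.3]
width: 0.004
gripper_force: 0.0
```

Emit:
play_rows:
  increments: "0 0 -3 0 -1;0 0 -4 0 -1;-4 0 0 0 -1;-4 0 0 0 -1;-4 0 0 0 -1"

```text
clock: 6.98
position: [0.5771, 0.1154, 0.1712]
ee_rot: [1.978, 2.44, 0.002]
force: [0.7, -0.7, -0.5]
width: 0.004
gripper_force: 0.0
```

```bash
python3 - <<'E'
from h import *
a=vision.get_image("scene");b=vision.get_image("side")
f=lambda im,r,c:cv2.resize(im["frame"][r:r+60,c:c+80],None,fx=5,fy=5,interpolation=cv2.INTER_CUBIC)
save("w3.png",np.hstack([f(a,270,325),f(b,170,275)]))
E
```

```text
(no output)
```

View pics/w3.png

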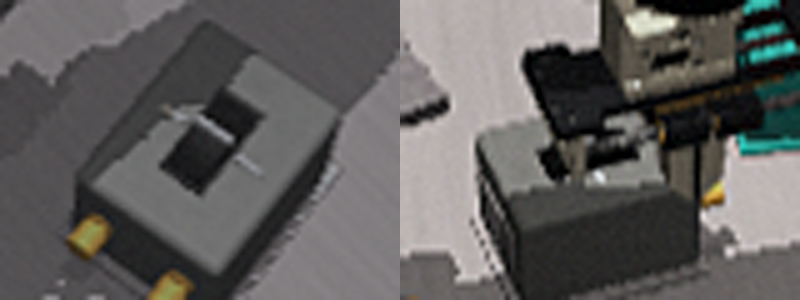

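The stripe lies between the marks within a few mm. One more short stroke will make sure it is against the stop.

Emit:
play_rows:
  increments: "4 -0.9 0 0 -1;4 -0.9 0 0 -1;4.1 -0.9 0 0 -1;0 0 4 0 -1;0 0 1.6 0 -1"

```text
clock: 7.5
position: [0.5229, 0.2324, 0.112]
ee_rot: [-1.972, -2.443, 0.002]
force: [-0.5, -0.5, -0.3]
width: 0.003
gripper_force: 0.0
```

Emit:
play_rows:
  increments: "0 0 0.5 0 -1;0 0 0.4 0 -1;0 0 0.2 0 -1;0 0 0.1 0 -1;0 0 0 0 -1"

```text
clock: 7.92
position: [0.526, 0.228, 0.1042]
ee_rot: [-1.982, -2.436, -0.001]
force: [-5.3, -0.7, 6.5]
width: 0.006
gripper_force: 2.8
```

Emit:
play_rows:
  increments: "0 0.3 0 0 -1;0 0.3 0 0 -1;0 0.3 0 0 -1;0 0.3 0.05 0 -1;0 0.3 0.05 0 -1"

```text
clock: 8.33
position: [0.541, 0.2314, 0.1032]
ee_rot: [-1.982, -2.437, -0.002]
force: [-4.7, -1.2, 10.7]
width: 0.003
gripper_force: 4.5
```

Emit:
play_rows:
  increments: "0 0 -3 0 -1;0 0 -4 0 -1;-4 0 -4 0 -0.2;-4 0 -3 0 -0.2;-4 0 0 0 -0.2"

```text
clock: 8.75
position: [0.565, 0.1319, 0.2324]
ee_rot: [1.975, 2.437, 0.014]
force: [2.4, -0.5, -0.1]
width: 0.174
gripper_force: 0.0
```

Emit:
play_rows:
  increments: "-4 0 0 0 -0.2;-4 0 0 0 -0.2;-4 0 0 0 -0.2;-4 0 0 0 -0.2;-4 0 0 0 -0.2"

```text
clock: 9.17
position: [0.6032, -0.0674, 0.2272]
ee_rot: [1.981, 2.436, 0.002]
force: [0.7, 0.6, 0.2]
width: 0.402
gripper_force: 0.0
```

```bash
cat > plan.py <<'E'
# geometry: vertical fingers (19x19 boxes) astride the tilted bar, per cap angle; can frame (yaw removed), rel. to face centre
from h import *
T=R.from_euler('y',-30,degrees=True)
g=np.linspace(0,1,40)
X,Y,Z=np.meshgrid(-.011+.022*g,-.032+.064*g,.028*g,indexing='ij'); B=np.stack([X,Y,Z],-1).reshape(-1,3)
rr,tt=np.meshgrid(np.linspace(0,.036,37),np.linspace(0,2*np.pi,180)); F=np.stack([rr*np.cos(tt),rr*np.sin(tt),0*rr],-1).reshape(-1,3)
def state(th,xc):
    phi=np.arctan2(np.sin(th),np.cos(th)*np.cos(np.pi/6))
    b=(T*R.from_euler('z',th)).apply(B); f=T.apply(F)
    c,s=np.cos(phi),np.sin(phi)
    rot=lambda p: np.stack([c*p[:,0]+s*p[:,1],-s*p[:,0]+c*p[:,1],p[:,2]],1) # n=closing dir, t=pad width dir
    b,f=rot(b),rot(f); best=None
    for h in np.arange(-.02,.03,.0005):
        m=(b[:,2]>h)&(np.abs(b[:,1]-xc)<.0095)
        hi,lo=b[m,0].max(),b[m,0].min()
        w=(np.abs(f[:,1]-xc)<.0095)&(((f[:,0]>hi)&(f[:,0]<hi+.019))|((f[:,0]<lo)&(f[:,0]>lo-.019)))
        if not w.any() or f[w,2].max()<=h: break
    mid=(hi+lo)/2
    return phi,np.array([c*mid-s*xc,s*mid+c*xc,h]),hi-lo
for th in np.radians([0,15,30,45,60,75,85]):
    for t in (0,-.009):
        p,o,w=state(th,t); print(round(np.degrees(th)),t,"phi",round(np.degrees(p),1),"tcp",np.round(o*1000,1),"gap",round(w*1000,1))
E
python3 plan.py; python3 - <<'E'
from h import *
im=vision.get_image("scene")
save("w4.png",cv2.resize(im["frame"][270:330,325:405],None,fx=5,fy=5,interpolation=cv2.INTER_CUBIC))
s=arm.observe();print(s["position"],s["ee_rot"],s["joints"])
E
```

```text
0 0 phi 0.0 tcp [-9.5  0.  14. ] gap 28.0
0 -0.009 phi 0.0 tcp [-9.5 -9.  14. ] gap 28.0
15 0 phi 17.2 tcp [-9.2 -2.9 14.5] gap 28.4
15 -0.009 phi 17.2 tcp [ -7.3 -11.7  16. ] gap 28.3
30 0 phi 33.7 tcp [-7.7 -5.1 14.5] gap 28.9
30 -0.009 phi 33.7 tcp [ -3.7 -13.3  17. ] gap 28.8
45 0 phi 49.1 tcp [-5.1 -5.9 13.5] gap 28.9
45 -0.009 phi 49.1 tcp [  0.8 -12.8  17. ] gap 28.8
60 0 phi 63.4 tcp [-2.5 -5.1 12. ] gap 27.8
60 -0.009 phi 63.4 tcp [  5.1 -10.   16. ] gap 27.7
75 0 phi 76.9 tcp [-0.7 -2.8  9. ] gap 25.6
75 -0.009 phi 76.9 tcp [ 8.  -5.4 14. ] gap 25.4
85 0 phi 85.7 tcp [-0.1 -0.9  7. ] gap 23.3
85 -0.009 phi 85.7 tcp [ 8.9 -1.8 12. ] gap 23.2
[ 0.60357026 -0.07825372  0.22777277] [ 1.98967888  2.42231852 -0.00421178] [-0.29548683  0.42433124  0.47891257  1.64630341 -0.20606806  1.11784803
  0.43233822]
```

View pics/w4.png

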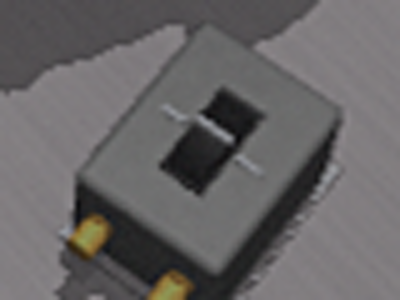

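Left-hand shaft check: the stripe at (213,125) did not move with the second stroke, so the wheel is against its stop. Now going to the cap.

Emit:
play_rows:
  increments: "0 0 -4 0 -0.2;-2.2 -3.2 0 0 -0.2;-2.2 -3.2 0 0 -0.2;-2.2 -3.2 0 0 -0.2;-2.2 -3.2 0 0 -0.2"

```text
clock: 9.63
position: [0.4943, -0.1787, 0.267]
ee_rot: [1.981, 2.436, 0.001]
force: [0.3, -0.8, 0.7]
width: 0.401
gripper_force: 0.0
```

Emit:
play_rows:
  increments: "-2.2 -3.2 0 0 -0.2;-2.2 -3.2 0 0 -0.2;0 0 0 7.1 -0.2;0 0 0 0 -0.2;0 0 0 0 -0.2"

```text
clock: 10.05
position: [0.4421, -0.2333, 0.2668]
ee_rot: [2.125, 2.312, 0.002]
force: [0.3, -0.2, 0.9]
width: 0.4
gripper_force: 0.0
```

```bash
cat > loc.py <<'E'
from h import *
s=arm.observe(); M=R.from_rotvec(s["ee_rot"]).as_matrix(); y=M[:,1]
psi=0.08; F=np.array([.4560,-.2500,.2025])
d=R.from_euler('z',-psi).apply(s["position"]-F)*1000
print("tcp rel can frame mm",np.round(d,1),"phi deg",round(np.degrees(np.arctan2(y[1],y[0])-psi),1),"F",np.round(s["force"],1),"T",np.round(s["ft_torque"],2),"w mm",round(s["width"]*92,1),"g",np.round(s["gripper_force"],1),"j7",np.round(s["joints"][4:],2),round(float(s["clock"]),1))
E
python3 loc.py
```

```text
tcp rel can frame mm [-12.5  17.7  64.3] phi deg 0.2 F [ 0.3 -0.2  0.9] T [-0.1   0.03  0.01] w mm 36.8 g 0.0 j7 [-0.12  1.13  0.61] 10.1
```

Emit:
play_rows:
  increments: "-1.8 0.3 0 0 -0.2;0 0 2 0 -0.2;0 0 2.2 0 -0.2;0 0 0 0 -0.2;0 0 0 0 -0.2"

```text
clock: 10.47
position: [0.4464, -0.2497, 0.2237]
ee_rot: [-2.122, -2.314, 0.002]
force: [0.7, -0.1, 0.3]
width: 0.397
gripper_force: 0.0
```

```bash
python3 loc.py; python3 - <<'E'
from h import *
a=vision.get_image("scene");b=vision.get_image("side")
f=lambda im,r,c:cv2.resize(im["frame"][r:r+80,c:c+80],None,fx=5,fy=5,interpolation=cv2.INTER_CUBIC)
save("c1.png",np.hstack([f(a,125,240),f(b,260,270)]))
E
```

```text
tcp rel can frame mm [-9.5  1.  21.2] phi deg 0.4 F [ 0.7 -0.1  0.3] T [-0.15  0.04 -0.02] w mm 36.5 g 0.0 j7 [-0.17  1.04  0.68] 10.5
```

View pics/c1.png

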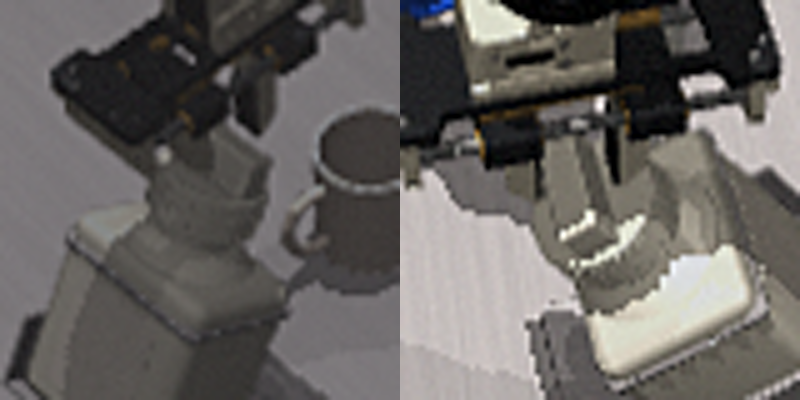

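The fingers stand either side of the bar (right half: bar top ~(575,200), rear finger ~(615,150)). Closing and lowering.

Emit:
play_rows:
  increments: "0 0 0.4 0 -0.2;0 0 0 0 -0.4;0 0 0 0 -0.5;0 0 0 0 -0.5;0 0 0 0 -0.5"
  grip_force: 15

```text
clock: 10.98
position: [0.4444, -0.2511, 0.2203]
ee_rot: [-2.127, -2.308, 0.002]
force: [-7.5, -0.5, 5.9]
width: 0.264
gripper_force: 13.9
```

```bash
python3 loc.py
```

```text
tcp rel can frame mm [-11.7  -0.1  17.8] phi deg 0.1 F [-7.5 -0.5  5.9] T [-0.02  1.68 -0.  ] w mm 24.3 g 13.9 j7 [-0.17  1.03  0.69] 11.0
```

Emit:
play_rows:
  increments: "0 0 0 0 -0.33;0 0.1 0.3 0 -0.33;0 0 0.3 0 -0.33;0 0 0 0 -0.33"

```text
clock: 11.32
position: [0.4468, -0.2509, 0.2137]
ee_rot: [-2.128, -2.311, 0.001]
force: [-2.8, -1.3, 1.1]
width: 0.337
gripper_force: 1.3
```

```bash
python3 loc.py
```

```text
tcp rel can frame mm [-9.2 -0.1 11.2] phi deg 0.1 F [-2.8 -1.3  1.1] T [-0.38  0.57  0.04] w mm 31.0 g 1.3 j7 [-0.18  1.01  0.69] 11.3
```

Emit:
play_rows:
  increments: "0 0.1 0.3 0 -0.4;0 0.1 0.3 0 -0.4;0 0.1 0.2 0 -0.4;0 0 0 0 -0.4;0 0 0 0 -0.4"

```text
clock: 11.73
position: [0.4499, -0.2509, 0.2068]
ee_rot: [-2.128, -2.311, -0.0]
force: [-8.1, 0.9, 13.9]
width: 0.312
gripper_force: 14.4
```

```bash
python3 loc.py
```

```text
tcp rel can frame mm [-6.2 -0.4  4.3] phi deg 0.1 F [-8.1  0.9 13.9] T [ 0.16  1.77 -0.04] w mm 28.7 g 14.4 j7 [-0.19  1.    0.7 ] 11.7
```

Axial push is about 16 N and the cap is nearly bottomed. Pressing a bit more, then turning.

Emit:
play_rows:
  increments: "0 0.1 0.15 0 -0.45;-0.1 0 0 -5.7 -0.45;-0.1 0 0 -5.7 -0.45;-0.1 0 0 -5.7 -0.45;0 0 0 0 -0.45"
  grip_force: 20

```text
clock: 12.15
position: [0.4509, -0.2524, 0.2055]
ee_rot: [-1.751, -2.606, -0.003]
force: [-10.2, 6.7, 18.5]
width: 0.309
gripper_force: 22.2
```

```bash
python3 loc.py
```

```text
tcp rel can frame mm [-5.3 -2.   3. ] phi deg 17.6 F [-10.2   6.7  18.5] T [1.33 2.15 0.04] w mm 28.5 g 22.2 j7 [-0.17  1.    0.98] 12.2
```

Emit:
play_rows:
  increments: "-0.09 0 0 -5.4 -0.45;-0.09 0.02 0 -5.4 -0.45;-0.08 0.02 0 -5.4 -0.45;0 0 0 0 -0.45"

```text
clock: 12.48
position: [0.4521, -0.2538, 0.2051]
ee_rot: [-1.366, -2.825, -0.004]
force: [-10.8, 7.1, 16.1]
width: 0.302
gripper_force: 21.7
```

```bash
python3 loc.py; python3 - <<'E'
from h import *
a=vision.get_image("scene");b=vision.get_image("side")
f=lambda im,r,c:cv2.resize(im["frame"][r:r+80,c:c+80],None,fx=5,fy=5,interpolation=cv2.INTER_CUBIC)
save("c2.png",np.hstack([f(a,125,240),f(b,260,270)]))
E
```

```text
tcp rel can frame mm [-4.2 -3.5  2.6] phi deg 33.8 F [-10.8   7.1  16.1] T [1.68 2.17 0.11] w mm 27.8 g 21.7 j7 [-0.15  1.    1.24] 12.5
```

View pics/c2.png

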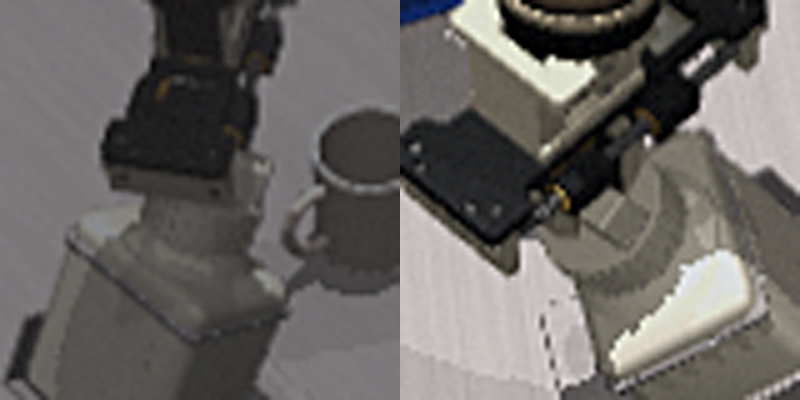

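The side view shows the bar (~(615,220)) turned with the gripper. Continuing.

Emit:
play_rows:
  increments: "-0.08 0.05 0.05 -5.1 -0.45;-0.08 0.05 0.05 -5.1 -0.45;-0.07 0.04 0.05 -5.1 -0.45;0 0 0 0 -0.45"

```text
clock: 12.92
position: [0.4544, -0.2547, 0.204]
ee_rot: [-0.979, -2.982, -0.004]
force: [-14.6, 8.4, 22.6]
width: 0.297
gripper_force: 21.6
```

```bash
python3 loc.py
```

```text
tcp rel can frame mm [-2.  -4.6  1.5] phi deg 49.1 F [-14.6   8.4  22.6] T [1.89 2.8  0.15] w mm 27.4 g 21.6 j7 [-0.13  1.    1.49] 12.9
```

Emit:
play_rows:
  increments: "-0.06 0.06 0.03 -4.8 -0.45;-0.06 0.06 0.03 -4.8 -0.45;-0.05 0.06 0.04 -4.8 -0.45;0 0 0 0 -0.45"

```text
clock: 13.25
position: [0.4568, -0.2542, 0.203]
ee_rot: [-0.598, -3.082, -0.004]
force: [-12.4, 6.9, 20.8]
width: 0.283
gripper_force: 22.4
```

```bash
python3 loc.py
```

```text
tcp rel can frame mm [ 0.5 -4.3  0.5] phi deg 63.5 F [-12.4   6.9  20.8] T [1.74 2.63 0.21] w mm 26.0 g 22.4 j7 [-0.12  1.    1.72] 13.2
```

Emit:
play_rows:
  increments: "-0.03 0.09 0.05 -4.5 -0.45;-0.03 0.09 0.06 -4.5 -0.45;-0.03 0.09 0.06 -4.5 -0.45;0 0 0 0 -0.45"

```text
clock: 13.58
position: [0.4586, -0.2533, 0.2013]
ee_rot: [-0.233, -3.131, -0.001]
force: [-11.4, 2.4, 18.4]
width: 0.276
gripper_force: 12.2
```

```bash
python3 loc.py
```

```text
tcp rel can frame mm [ 2.3 -3.5 -1.2] phi deg 76.9 F [-11.4   2.4  18.4] T [0.82 2.48 0.17] w mm 25.4 g 12.2 j7 [-0.1   0.99  1.93] 13.6
```

Emit:
play_rows:
  increments: "0 0.1 0.05 -2.5 -0.7;0 0.1 0.05 -2.5 -0.7;0 0 0 -2 -0.7;0 0 0 0 -0.7"

```text
clock: 13.92
position: [0.4589, -0.2517, 0.2008]
ee_rot: [-0.047, -3.141, -0.001]
force: [-12.5, 2.6, 21.3]
width: 0.247
gripper_force: 28.3
```

```bash
python3 loc.py
```

```text
tcp rel can frame mm [ 2.8 -2.  -1.7] phi deg 83.7 F [-12.5   2.6  21.3] T [ 0.88  2.6  -0.07] w mm 22.7 g 28.3 j7 [-0.09  0.99  2.04] 13.9
```

Emit:
play_rows:
  increments: "0 0 -0.3 0 -0.3;0 0 -0.3 0 -0.1;0 0 -0.3 0 -0.1;0 0 -1 0 -0.1;0 0 -2 0 -0.1"

```text
clock: 14.33
position: [0.4593, -0.2509, 0.2372]
ee_rot: [-0.049, -3.139, -0.002]
force: [-0.1, 1.1, 0.0]
width: 0.449
gripper_force: 0.0
```

Emit:
play_rows:
  increments: "0 0 -4 0 -0.1;0 0 -4 0 -0.1;0 0 -4 0 -0.1;0 4 0 0 -0.1;0 4 0 0 -0.1"

```text
clock: 14.75
position: [0.4642, -0.1726, 0.3613]
ee_rot: [0.056, 3.135, -0.002]
force: [0.8, 1.0, -0.7]
width: 0.45
gripper_force: 0.0
```

Emit:
play_rows:
  increments: "0 4 0 0 -0.1;0 4 0 0 -0.1;0 4 0 0 -0.1;0 0 0 0 -0.1;0 0 0 0 -0.1"

```text
clock: 15.17
position: [0.4669, -0.0486, 0.3587]
ee_rot: [0.04, 3.14, 0.002]
force: [0.6, -0.7, 0.4]
width: 0.451
gripper_force: 0.0
```

```bash
python3 - <<'E'
from fit import *
a=vision.get_image("scene");b=vision.get_image("side")
f=lambda im,r,c:cv2.resize(im["frame"][r:r+80,c:c+80],None,fx=5,fy=5,interpolation=cv2.INTER_CUBIC)
save("c3.png",np.hstack([f(a,125,240),f(b,260,270)]))
v0=np.array([.456,-.25,.2025])
for n,im in(("scene",a),("side",b)):
    p,_,_=pts(im,np.ones((480,640),bool)); A=R.from_euler('z',.08)*T
    q=A.inv().apply(p-v0); q=q[(q[:,2]>-.01)&(q[:,2]<.05)&(np.hypot(q[:,0],q[:,1])<.04)]
    g=lambda w: sdf(R.from_euler('z',w[0]).inv().apply(q-[w[2],w[3],w[1]]))
    r=min((least_squares(g,[t,.004,0,0],loss='soft_l1',f_scale=.002,x_scale=[.1,.005,.005,.005]) for t in(0,.7,1.4)),key=lambda r:r.cost)
    print(n,"theta,lift",np.round(r.x,4),len(q),r.cost)
print(arm.observe()["position"],arm.observe()["force"],arm.observe()["clock"])
E
```

```text
scene theta,lift [ 1.4646e+00  7.9000e-03 -1.5000e-03 -3.0000e-04] 404 0.0004946519609194851
side theta,lift [1.4521e+00 8.2000e-03 1.8000e-03 2.0000e-04] 660 0.0006142158721542426
[ 0.46662346 -0.05202332  0.35857674] [-0.78212671 -0.46628383  0.5787564 ] 15.2667
```

View pics/c3.png

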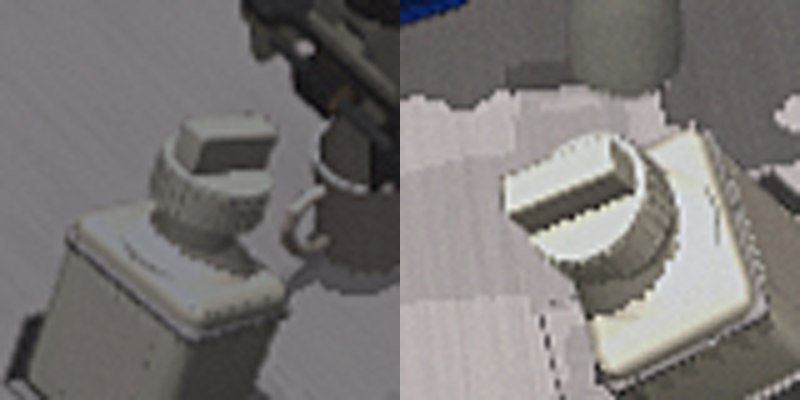

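The cap is turned about 1.45 rad and sprung out 8 mm (bar at (570,185), neck showing below). The arm is clear of everything.

```bash
python3 -c "
from cell import job
print(job.sign_off())"
```

```text
the job is handed in; nothing more can be done
None
```

I rolled the thumbwheel shut to its stop, then pressed and turned the cap free (about 1.45 rad, sprung out 8 mm by camera fit), left it on the neck with the arm clear, and handed the job in; no verdict came back.

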